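# Work the stuck clamp wedge out of the printing bed

## Task

The wooden wedge is jammed in the green-topped clamp bridge of the small printing bed. Take it by its upright grip and work it loose with small side pulls, left and right in turn, drawing it out towards its grip end without forcing it, then lay it in the blue tray and let go only once it is down. Leave the ink tin, the gum jar and the beaker where they stand.

Things in the scene. Friction and masses are not known exactly. Their poses are not given: they have to be found in the camera images.
- bed: Grey printing bed fixed to the table: base plate 236 x 100 mm, 12 mm thick (bed x -100 to +136 mm), on it a green-topped clamp bridge (x -42 to +54 mm, 68 mm wide, top 36 mm above the table; plunger on top to 62 mm). Origin on the table, on the wedge's centre line; z up, -x points out of the bridge's mouth, the way the wedge comes out; +y is left looking along +x.
- bridge_mouth (a point): Centre of the bridge's mouth, 21 mm above the table, bed axes. Behind it a covered channel 44 mm wide, 18 mm high, 88 mm long, with four hidden upright ribs that stand in turn on the left and right, about 18 mm apart along x (13 to 23, varies; which side comes first is unknown). Rib tips are 12 mm from the centre line; a rib is 4 mm long.
- wedge_grip (a point): Middle of the wedge's upright wooden grip (red band): 34 mm long along x, 14 mm thick along y, top 21 mm above this point; this point is 34 mm above the wedge's flat underside, which rests on the base plate. Best pinched across y. Axes as the bed's at the start, z up, +x along the shank to the nose.
- wedge_mid (a point): Middle of the wedge's length (132 mm overall), 8 mm above its underside, 47 mm ahead (+x) of the grip point. The shank is 12 mm wide, 16 mm high at the grip and thinner to the nose. Mass 0.10 to 0.16 kg. A sprung plunger in the bridge presses on it: friction up to about 15 N at first, less as it comes out.
- wedge_nose (a point): Centre of the steel cross nose at the wedge's end, 109 mm ahead (+x) of the grip point, hidden at the start: 30 mm wide, 5 mm long. Pulled straight it catches on each rib (3 mm overlap); shifted 3 to 6 mm away from that rib it passes, then the next rib catches on the other side. Beyond 6 mm the shank meets the ribs. Out when it is past the mouth.
- tray: Blue open tray fixed to the table, outside 110 mm (its x) by 210 mm (its y), 22 mm high, walls 4 mm and floor about 4 mm thick. Origin on the table under its centre, z up.
- ink_tin_mid (a point): Bystander: ink tin with pale lid, 78 mm across, 53 mm high; point at its centre. To stay where it stands.
- gum_jar_mid (a point): Bystander: cream jar with red cap, 65 mm across, 72 mm high; point at its centre. To stay where it stands.
- beaker_mid (a point): Bystander: pale beaker, 79 mm across, 78 mm high; point at its centre. To stay where it stands.
- wedge: The wedge; origin on its underside, 72 mm ahead (+x) of the grip point.
Mind the look-alikes: they are no part of the job. Of the things shaped like the wedge, the wooden one is meant.

How it is judged:
On the way, in this order (a step that is already met when the one before it is completed fails the run):
1. the wedge has been drawn part of the way, past the first catches, still in the bridge (x of wedge_nose in the frame of bed between -0.03 and 0.005 m), for 0.1 s.
2. the wedge is out: its nose is clear of the bridge's mouth (x of wedge_nose in the frame of bed below -0.048 m), for 0.1 s.
At the end, for the whole second after the job is handed in: The wedge lies at rest down in the tray, let go: its nose and grip are both between the tray's walls, the nose point less than 24 mm and the grip point less than 50 mm above the table (x of wedge_nose in the frame of tray between -0.051 and 0.051 m and y of wedge_nose in the frame of tray between -0.101 and 0.101 m and x of wedge_grip in the frame of tray between -0.051 and 0.051 m and y of wedge_grip in the frame of tray between -0.101 and 0.101 m and z of wedge_nose in the frame of tray below 0.024 m and z of wedge_grip in the frame of tray below 0.05 m and linear speed of wedge below 0.02 m/s); the robot touches nothing.
It fails at once if the wedge was forced: more than 80 N between wedge and bridge ribs or bed (contact force between wedge and bed above 80 N or contact force between wedge and ribs_a above 80 N or contact force between wedge and ribs_b above 80 N).
It fails at once if the wedge was dropped: not held while more than 40 mm above where it lies (contact force between the fingers and wedge below 0.05 N and height (world z) of wedge_mid above 0.06 m).
It fails at once if a bystander was moved more than 30 mm (distance of any of ink_tin_mid, gum_jar_mid, beaker_mid from where it was at the start of the episode above 0.03 m).
It also fails if it takes over 64 s, if anything falls off the work surface, if the arm or the gripper's body presses on something with over 40 N, if the wrist force passes 120 N, or if a joint passes its speed limit or range.

## Robot

A 6-joint arm with a two-finger parallel gripper is mounted at the origin on a cart in front of the work surface, level with it; the furniture and walls round the work are solid. World frame = base frame: x ahead of the robot, y to its left, z up, the work surface at z = 0. Lengths are in m, angles in rad, forces in N, time in s.
With the tool pointing down it reaches from about 0.375 to 0.75 m from the base axis. Payload 9 kg.
Tool frame: the origin (TCP) lies at the very end of the fingers, on their centre line; the grasp point (between the pads) lies 19 mm behind it (ctrl.pinch_z is the distance from the TCP to the grasp point, in m); z points along the fingers, y is the line along which they close (so a half turn about z gives the same grasp; the last joint's range is limited). The gripper opens to 85 mm and grips with 20 to 120 N. Pads are 22 mm wide; open, the fingers measure 114 mm over their backs; the gripper's body (76 mm by 85 mm) begins 54 mm behind the grasp point. The pads swing forward as they close: fully open they stand 13 mm farther back than shut.
Start: joints at [0.922, 0.104, 0.097, 1.564, 0, 1.353], TCP at [0.251, 0.545, 0.206] pointing down, gripper open.
Joint ranges: [-2.99, 2.99], [-0.84, 1.86], [-1.1, 1.16], [-1.84, 2.11], [-1.51, 1.56], [-3.14, 3.14]. Speed limits (rad/s): [2.22, 2.22, 2.57, 3.14, 3.14, 3.14].

## Interface

Orientations are given as a unit quaternion [x, y, z, w].
In Python, from rig import ctrl, optics gives the robot as it stands.
- The arm moves only by the tool play_rows, never from a script. Its argument "deltas" is a list of rows, each a list of 3 entries, a list of its own where there are three numbers: the shift along the world's x, y, z as a fraction of full scale, then the turn, a rotation vector about the world's x, y, z as a fraction of full scale, then the opening, from 0 (shut) to 1 (fully open). In form: [[[dx, dy, dz], [wx, wy, wz], hand], ...]. A call has 1 to 20 rows; each row is the pose to reach, as a shift and turn from the pose commanded when the call began; what a row does not reach only later rows make up. Full scale, the value 1, is 0.2 m for a shift and 120 degrees for a turn. A row lasts 1/10 s, in which the tool goes at most 50 mm and 8.59 degrees, less where a joint would pass 70% of its speed; a pose out of reach is approached as far as the arm can. A call with a number of a shift or a turn outside -1 to 1 is refused whole. A call with a gripper value outside its range is refused whole. The fingers move at their own pace and stop on an object; "newtons" is the grip in N (left out, the last holds). Time passes only in rows, so rows that repeat a pose let the fingers close. It gives the time, the measured TCP pose, the force, the opening and the grip force at its end, in the units of the state.
- ctrl.state(): the state, without advancing time (a new reading comes with each control period).
- optics.grab_frame(name): name is "scene" or "top" or "wrist"; returns the picture (420x560x3 uint8, red, green, blue); there is no depth.
- optics.camera_info(name): a dict with "vertical_fov" (degrees; the focal length in pixels is half the picture's height over the tangent of half this angle, whatever the lens; pixels are square), "cx", "cy" (the principal point, pixels), "xyz" and "attitude" of the camera in the world; the wrist camera has in their place "hand_eye" (4x4, takes a point from camera to tool coordinates, whose origin is the TCP and whose axes are the flange's). Camera axes: x right, y down, z forward; pixel columns grow to the right and rows downward; lengths in m; the calibration is good to about 2 mm. The wrist camera is an equidistant fisheye: a pixel r from the principal point sees the ray r / f radians off the axis. A picture is of the moment at which its call begins: read the wrist's pose just before it. camera_info takes no time and is no camera call.
- ctrl.sign_off(): hands the job in; it is judged then, once.
The state is a dict: "time_s": time; "joints": joint angles; "joint_vel": joint speeds; "joint_torque": joint torques, N m; "eef_pos": TCP position; "tool_rot": TCP orientation; "wrist_force": force on the tool from outside, world axes, zero at the start; "moment": the same for the moment, N m; "width": finger opening in m; "grasp_force": force on a finger pad.
Only numpy, scipy, OpenCV 4.12 (cv2) and the standard library are available. Lean on these libraries where they do the work, as an engineer would, in place of code of your own. Each camera call takes 0.05 s, during which the arm holds its last target. There are 200 camera calls.

## Working session

There is one attempt and no reset: what is moved stays moved. The work goes in short steps, Python scripts to look and compute and a tool call to move; the robot and the scene stay as the last step left them, time stands still between calls to the robot, and variables do not carry over. Pictures are saved under pics/ and viewed, at most 10 in all, crops included, and the job is handed in when it is done.

Besides the shell and the picture viewer there is one more tool, called as name(argument=value, ...) on one line, values as JSON. play_rows: Moves the arm, as the interface text tells. Its arguments: {"type":"object","properties":{"deltas":{"type":"array"},"newtons":{"type":"number"}},"required":["deltas"]}

```bash
mkdir -p pics; ls
python3 - <<'E'
from rig import ctrl, optics
import cv2, numpy as np
for n in ["scene","top"]:
    im=optics.grab_frame(n); cv2.imwrite(f"pics/{n}0.png",im[:,:,::-1]); print(n,optics.camera_info(n))
print(optics.camera_info("wrist")); print(ctrl.state(), ctrl.pinch_z)
E
```

```text
pics
scene {'vertical_fov': 49.13741901460315, 'cx': 269.2209749597846, 'cy': 205.48043157525822, 'xyz': array([-0.07660606, -0.87660347,  1.22620316]), 'attitude': array([ 0.87123928, -0.32293971,  0.11930395, -0.34988374])}
top {'vertical_fov': 46.20583756817659, 'cx': 277.6795291922656, 'cy': 204.50760392873144, 'xyz': array([ 0.14494254, -0.0020241 ,  1.69723837]), 'attitude': array([-0.65730706,  0.74052636, -0.10501683,  0.09241002])}
{'vertical_fov': 65.70646984690485, 'cx': 276.74058868978994, 'cy': 207.942023663598, 'hand_eye': array([[-1.06343489e-04, -9.50780225e-01, -3.09866022e-01,
         8.02159531e-02],
       [ 9.99999739e-01, -3.22470877e-04,  6.46264702e-04,
        -4.92820525e-04],
       [-7.14378467e-04, -3.09865872e-01,  9.50780012e-01,
        -1.68013798e-01],
       [ 0.00000000e+00,  0.00000000e+00,  0.00000000e+00,
         1.00000000e+00]])}
{'time_s': 0.1, 'joints': array([9.22276110e-01, 1.04646034e-01, 9.65441002e-02, 1.56388690e+00,
       1.17361482e-06, 1.35311975e+00]), 'joint_vel': array([-9.15319082e-05, -2.47873270e-04,  2.43267827e-03,  1.93953340e-03,
        1.98478125e-03,  8.81283492e-05]), 'joint_torque': array([ 6.39843012e-03, -5.58207428e+01,  5.04720640e+01,  1.29831533e-02,
       -2.41837279e-04, -2.78059747e-05]), 'eef_pos': array([0.25036041, 0.54491398, 0.2051947 ]), 'tool_rot': array([ 2.13759480e-01,  9.76886139e-01, -5.40954059e-04, -2.50770924e-04]), 'wrist_force': array([-0.85212091, -0.29346932,  0.08083343]), 'moment': array([ 0.03826021,  0.07914911, -0.00467369]), 'grasp_force': 0.0, 'width': 0.08525239720806878} 0.0187
```

View pics/top0.png

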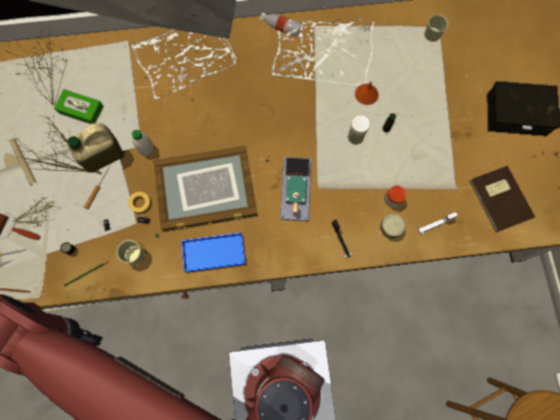

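View pics/scene0.png

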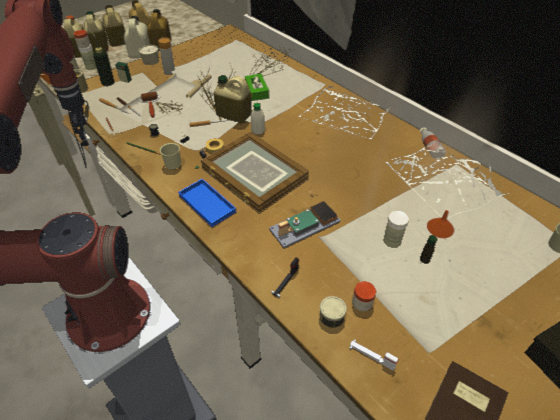

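The top view shows the bed at about (295,188), with its mouth and grip end towards the robot. The tray is at (214,252), the beaker at (130,252), the gum jar at (397,195) and the ink tin at (392,226). Candidates for the wedge are the wooden one in the bridge at top (296,203), the black one at (341,238) and the steel one at (438,222). I choose the wooden one at (296,203) and will check it in a close crop.

```bash
cat > h.py <<'E'
from rig import ctrl, optics
import cv2, numpy as np
from scipy.spatial.transform import Rotation as R
def cam(n, st=None):
    i=optics.camera_info(n); f=210/np.tan(np.radians(i["vertical_fov"]/2))
    if n=="wrist":
        T=np.array(i["hand_eye"]); Rt=R.from_quat(st["tool_rot"]).as_matrix()
        return f,i["cx"],i["cy"],st["eef_pos"]+Rt@T[:3,3],Rt@T[:3,:3]
    return f,i["cx"],i["cy"],np.array(i["xyz"]),R.from_quat(i["attitude"]).as_matrix()
def ray(n,uv,c):
    f,cx,cy,o,M=c; p=np.array([uv[0]-cx,uv[1]-cy])/f
    if n=="wrist":
        t=np.hypot(*p); d=np.r_[p*(np.sin(t)/max(t,1e-9)),np.cos(t)]
    else: d=np.r_[p,1]
    return o,M@d
def onz(n,uv,z,c):
    o,d=ray(n,uv,c); return o+d*(z-o[2])/d[2]
def proj(n,P,c):
    f,cx,cy,o,M=c; q=M.T@(np.array(P)-o)
    r=np.hypot(q[0],q[1]); k=np.arctan2(r,q[2])/r if n=="wrist" else 1/q[2]
    return np.array([cx+f*k*q[0],cy+f*k*q[1]])
def blob(im,lo,hi,roi=None):
    h=cv2.cvtColor(im,cv2.COLOR_RGB2HSV); m=cv2.inRange(h,np.array(lo),np.array(hi))
    if roi: x0,y0,x1,y1=roi; k=np.zeros_like(m); k[y0:y1,x0:x1]=1; m*=k
    c=max(cv2.findContours(m,cv2.RETR_EXTERNAL,cv2.CHAIN_APPROX_NONE)[0],key=cv2.contourArea)
    return c, cv2.minAreaRect(c)
E
python3 - <<'E'
from h import *
im=cv2.imread("pics/top0.png")[:,:,::-1].copy(); c=cam("top")
for n,lo,hi,z,roi in [("tray",(100,120,80),(130,255,255),.02,None),("green",(65,80,40),(95,255,255),.036,(270,165,320,210))]:
    ct,r=blob(im,lo,hi,roi); print(n,r); print(np.array([onz("top",p,z,c) for p in cv2.boxPoints(r)]).round(3))
for n,uv,z in [("grip",(296,200),.06),("bedNear",(295,219),.012),("bedFar",(297,158),.012),("jar",(397,195),.07),("tin",(392,226),.05),("beaker",(130,252),.07)]: print(n,onz("top",uv,z,c).round(3))
print(cv2.imwrite("pics/bed_crop.png",cv2.resize(im[140:260,250:460,::-1],None,fx=3.5,fy=3.5)))
E
```

```text
tray ((213.0327606201172, 251.99563598632812), (31.587127685546875, 61.390045166015625), 82.40535736083984)
[[0.536 0.289 0.02 ]
 [0.54  0.076 0.02 ]
 [0.429 0.073 0.02 ]
 [0.426 0.282 0.02 ]]
green ((295.8414001464844, 188.90345764160156), (18.103918075561523, 25.41191864013672), 4.763641834259033)
[[ 0.63  -0.091  0.036]
 [ 0.723 -0.11   0.036]
 [ 0.71  -0.173  0.036]
 [ 0.617 -0.153  0.036]]
grip [ 0.622 -0.125  0.06 ]
bedNear [ 0.567 -0.116  0.012]
bedFar [ 0.795 -0.153  0.012]
jar [ 0.596 -0.474  0.07 ]
tin [ 0.493 -0.442  0.05 ]
beaker [0.505 0.451 0.07 ]
True
```

View pics/bed_crop.png

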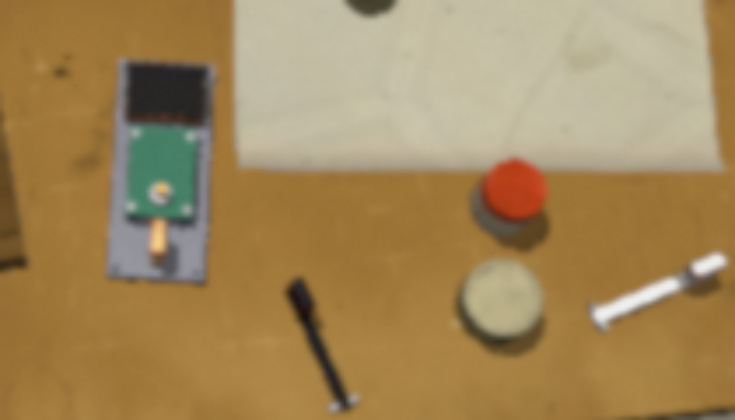

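The crop shows the wooden grip sticking out of the green bridge at crop (158,240), which is full image (295,208). The black and steel pieces lie loose, so the choice stands. I'll move above the grip.

play_rows(deltas=[[[0.52, -1, 0], [0, 0, 0.125], 1], [[0.52, -1, 0], [0, 0, 0.125], 1], [[0.52, -1, 0], [0, 0, 0.125], 1], [[0.52, -1, 0], [0, 0, 0.125], 1], [[0.52, -1, 0], [0, 0, 0.125], 1]])

```text
time_s: 0.6
eef_pos: [0.3555, 0.3425, 0.2056]
tool_rot: [0.085, 0.996, -0.0, 0.0]
wrist_force: [-0.1, 0.3, 0.3]
width: 0.0854
grasp_force: 0.0
```

play_rows(deltas=[[[0.52, -1, 0], [0, 0, 0], 1], [[0.52, -1, 0], [0, 0, 0], 1], [[0.52, -1, 0], [0, 0, 0], 1], [[0.52, -1, 0], [0, 0, 0], 1], [[0.52, -1, 0], [0, 0, 0], 1]])

```text
time_s: 1.1
eef_pos: [0.4596, 0.142, 0.2055]
tool_rot: [0.086, 0.996, -0.0, -0.0]
wrist_force: [-0.5, 0.6, -0.6]
width: 0.0855
grasp_force: 0.0
```

play_rows(deltas=[[[0.52, -1, 0], [0, 0, 0], 1], [[0.52, -1, 0], [0, 0, 0], 1], [[0.52, -1, 0], [0, 0, 0], 1], [[0.52, -1, 0], [0, 0, 0], 1], [[0.52, -1, 0], [0, 0, 0], 1]])

```text
time_s: 1.6
eef_pos: [0.5634, -0.0583, 0.205]
tool_rot: [0.086, 0.996, -0.0, -0.0]
wrist_force: [-0.5, 0.2, -0.5]
width: 0.0855
grasp_force: 0.0
```

play_rows(deltas=[[[0.19, -0.35, -0.1], [0, 0, 0], 1], [[0.19, -0.35, -0.1], [0, 0, 0], 1], [[0.19, -0.35, -0.1], [0, 0, 0], 1], [[0.19, -0.35, -0.1], [0, 0, 0], 1]])

```text
time_s: 2.0
eef_pos: [0.6001, -0.125, 0.185]
tool_rot: [0.085, 0.996, 0.0, -0.001]
wrist_force: [0.6, -0.4, 0.1]
width: 0.0853
grasp_force: 0.0
```

Run:
```python
from h import *
import json
st=ctrl.state(); im=optics.grab_frame("wrist"); cv2.imwrite("pics/w1.png",im[:,:,::-1]); print(st)
json.dump({k:np.array(st[k]).tolist() for k in ("eef_pos","tool_rot")},open("w1.json","w"))
```

```text
{'time_s': 2.0, 'joints': array([-4.18589747e-01,  1.43222028e-01,  1.01377901e-01,  1.53096739e+00,
        2.49293340e-04, -2.48497194e-01]), 'joint_vel': array([ 0.02677352, -0.03621641, -0.00988192,  0.00730529,  0.00061193,
        0.00594726]), 'joint_torque': array([ -1.86337341, -55.6313467 ,  50.35030961,  -0.31141958,
        -0.0963093 ,  -0.0662636 ]), 'eef_pos': array([ 0.60007932, -0.12502827,  0.18498126]), 'tool_rot': array([ 8.49438735e-02,  9.96385220e-01,  4.47656111e-04, -9.11253815e-04]), 'wrist_force': array([ 0.64501717, -0.4129359 ,  0.11783207]), 'moment': array([ 0.01085128,  0.028686  , -0.02837774]), 'grasp_force': 0.0, 'width': 0.08531543650019778}
```

View pics/w1.png

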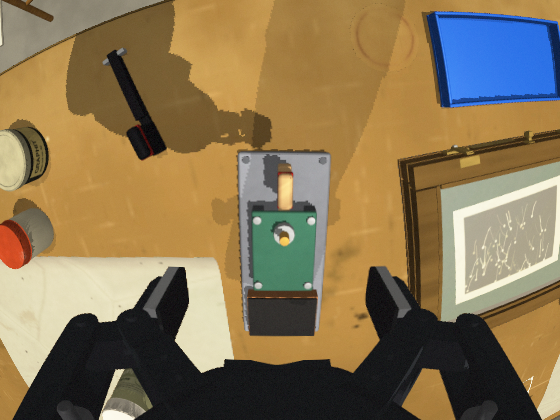

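The wrist view shows the wooden grip at (286,188) in front of the green bridge. The lid screws are at (256,219), (313,219), (258,286) and (310,286), and the plate's mouth-end corners are at (240,152) and (329,152).

Run:
```python
from h import *
import json
st={k:np.array(v) for k,v in json.load(open("w1.json")).items()}; c=cam("wrist",st)
im=cv2.imread("pics/w1.png")[:,:,::-1].copy()
g,r=blob(im,(65,80,40),(95,255,255),(230,190,340,300)); print(r)
gb=np.array([onz("wrist",p,.036,c) for p in cv2.boxPoints(r)]); print(gb.round(4), gb.mean(0))
for uv in [(256,219),(313,219),(258,286),(310,286)]: print("screw",onz("wrist",uv,.037,c).round(4))
for uv in [(240,152),(329,152),(247,335),(316,335)]: print("plate",onz("wrist",uv,.012,c).round(4))
w,r=blob(im,(5,60,140),(25,200,255),(272,155,300,212)); print("wood",r,cv2.boundingRect(w))
for uv in cv2.boxPoints(r): print(uv,onz("wrist",uv,.067,c).round(4))
```

```text
((284.0, 250.5), (79.0, 64.0), 90.0)
[[ 0.6215 -0.1545  0.036 ]
 [ 0.6327 -0.0894  0.036 ]
 [ 0.7279 -0.1012  0.036 ]
 [ 0.7151 -0.1735  0.036 ]] [ 0.67427948 -0.12965724  0.036     ]
screw [ 0.6304 -0.152   0.037 ]
screw [ 0.6405 -0.0937  0.037 ]
screw [ 0.7102 -0.1655  0.037 ]
screw [ 0.7205 -0.1073  0.037 ]
plate [ 0.5622 -0.1579  0.012 ]
plate [ 0.578  -0.0648  0.012 ]
plate [ 0.8006 -0.2     0.012 ]
plate [ 0.8169 -0.1084  0.012 ]
wood ((285.0, 191.5), (35.0, 14.0), 90.0) (278, 174, 15, 36)
[278. 174.] [ 0.5812 -0.1207  0.067 ]
[292. 174.] [ 0.5833 -0.1083  0.067 ]
[292. 209.] [ 0.616  -0.1134  0.067 ]
[278. 209.] [ 0.6138 -0.1262  0.067 ]
```

```bash
python3 -c "
import cv2;i=cv2.imread('pics/w1.png');cv2.imwrite('pics/w1c.png',cv2.resize(i[140:300,220:350],None,fx=4.6,fy=3.7*1.0,interpolation=cv2.INTER_CUBIC))"
```

```text
(no output)
```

View pics/w1c.png

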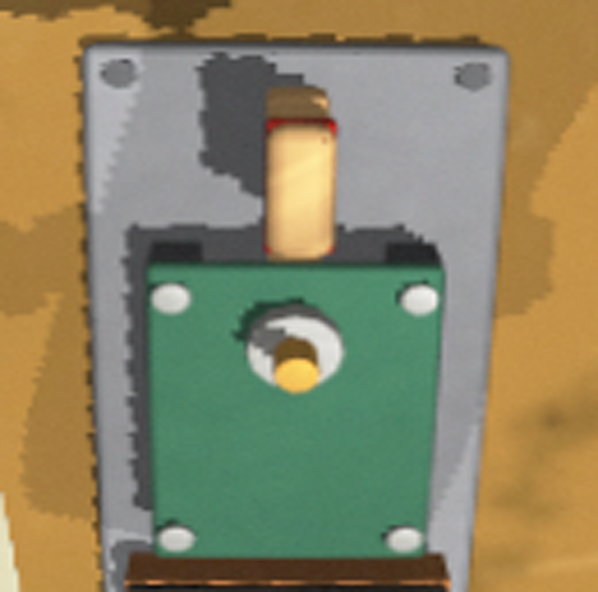

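The bed yaw is about -9.7°, which the tool already matches. The grip centre is about (0.5985,-0.117). I'll descend and close.

play_rows(deltas=[[[-0.012, 0.04, -0.2], [0, 0, 0], 1], [[-0.012, 0.04, -0.4], [0, 0, 0], 1], [[-0.012, 0.04, -0.6], [0, 0, 0], 1], [[-0.012, 0.04, -0.7], [0, 0, 0], 1], [[-0.012, 0.04, -0.775], [0, 0, 0], 1], [[-0.012, 0.04, -0.775], [0, 0, 0], 0.4], [[-0.012, 0.04, -0.775], [0, 0, 0], 0.1], [[-0.012, 0.04, -0.775], [0, 0, 0], 0], [[-0.012, 0.04, -0.775], [0, 0, 0], 0], [[-0.012, 0.04, -0.775], [0, 0, 0], 0], [[-0.012, 0.04, -0.775], [0, 0, 0], 0], [[-0.012, 0.04, -0.775], [0, 0, 0], 0]], newtons=70)

```text
time_s: 3.25
eef_pos: [0.5988, -0.1172, 0.0323]
tool_rot: [0.085, 0.996, -0.0, 0.001]
wrist_force: [-2.0, -0.6, 5.5]
width: 0.0117
grasp_force: 69.1
```

```bash
cat > s.py <<'E'
from h import *
s=ctrl.state(); a=np.radians(-9.7); ux=np.array([np.cos(a),np.sin(a)]); uy=np.array([-ux[1],ux[0]])
d=s["eef_pos"][:2]-[0.5986,-0.1172]; F=s["wrist_force"]
print("t",s["time_s"],"bed dx,dy mm",(1e3*d@ux).round(1),(1e3*d@uy).round(1),"z",(s["eef_pos"][2]*1e3).round(1),"F bed",(F[:2]@ux).round(1),(F[:2]@uy).round(1),F[2].round(1),"M",s["moment"].round(2),"w",(s["width"]*1e3).round(1),s["grasp_force"])
E
python3 s.py
```

```text
Traceback (most recent call last):
  File "s.py", line 4, in <module>
    print("t",s["time_s"],"bed dx,dy mm",(1e3*d@ux).round(1),(1e3*d@uy).round(1),"z",(s["eef_pos"][2]*1e3).round(1),"F bed",(F[:2]@ux).round(1),(F[:2]@uy).round(1),F[2].round(1),"M",s["moment"].round(2),"w",(s["width"]*1e3).round(1),s["grasp_force"])
                                                                                                                                                                                                               ^^^^^^^^^^^^^^^^^^^^^^
AttributeError: 'float' object has no attribute 'round'
```

```bash
sed -i 's/(s\["width"\]\*1e3).round(1)/round(s["width"]*1e3,1)/' s.py; python3 s.py
```

```text
t 3.25 bed dx,dy mm 0.2 0.0 z 32.3 F bed -1.9 -1.0 5.5 M [ 0.09  0.29 -0.11] w 11.7 69.1201651096344
```

play_rows(deltas=[[[-0.005, 0.001, 0.003], [0, 0, 0], 0], [[-0.01, 0.002, 0.006], [0, 0, 0], 0], [[-0.015, 0.0025, 0.008], [0, 0, 0], 0], [[-0.02, 0.0034, 0.008], [0, 0, 0], 0], [[-0.025, 0.004, 0.008], [0, 0, 0], 0], [[-0.03, 0.005, 0.008], [0, 0, 0], 0]])

```text
time_s: 3.85
eef_pos: [0.5925, -0.1159, 0.0323]
tool_rot: [0.084, 0.996, 0.0, 0.0]
wrist_force: [5.6, -0.8, -5.0]
width: 0.0115
grasp_force: 68.4
```

```bash
python3 s.py
```

```text
t 3.85 bed dx,dy mm -6.3 0.3 z 32.3 F bed 5.6 0.2 -5.0 M [-0.23 -1.07 -0.01] w 11.5 68.38176012039185
```

play_rows(deltas=[[[-0.005, 0.001, 0], [0, 0, 0], 0], [[-0.01, 0.002, 0], [0, 0, 0], 0], [[-0.015, 0.0025, 0], [0, 0, 0], 0], [[-0.02, 0.0034, 0], [0, 0, 0], 0], [[-0.025, 0.004, 0], [0, 0, 0], 0], [[-0.03, 0.005, 0], [0, 0, 0], 0]])

```text
time_s: 4.45
eef_pos: [0.591, -0.1162, 0.0333]
tool_rot: [0.084, 0.996, -0.001, 0.005]
wrist_force: [30.6, -7.0, -18.9]
width: 0.0119
grasp_force: 68.3
```

```bash
python3 s.py
```

```text
t 4.45 bed dx,dy mm -7.6 -0.3 z 33.3 F bed 31.3 -1.7 -18.9 M [-1.25 -5.98  0.13] w 11.9 68.26003789901733
```

play_rows(deltas=[[[0.015, -0.0025, 0], [0, 0, 0], 0], [[0.03, -0.005, 0], [0, 0, 0], 0], [[0.032, 0.006, 0], [0, 0, 0], 0], [[0.034, 0.017, 0], [0, 0, 0], 0], [[0.034, 0.017, 0], [0, 0, 0], 0]])

```text
time_s: 4.95
eef_pos: [0.5925, -0.1119, 0.0324]
tool_rot: [0.085, 0.996, -0.001, -0.0]
wrist_force: [-0.7, -4.7, -2.4]
width: 0.0119
grasp_force: 70.5
```

```bash
python3 s.py
```

```text
t 4.95 bed dx,dy mm -6.9 4.2 z 32.4 F bed 0.1 -4.8 -2.4 M [-1.18  0.34 -0.37] w 11.9 70.52009224891663
```

play_rows(deltas=[[[-0.005, 0.001, 0], [0, 0, 0], 0], [[-0.01, 0.002, 0], [0, 0, 0], 0], [[-0.015, 0.0025, 0], [0, 0, 0], 0], [[-0.02, 0.0034, 0], [0, 0, 0], 0], [[-0.025, 0.004, 0], [0, 0, 0], 0], [[-0.03, 0.005, 0], [0, 0, 0], 0]])

```text
time_s: 5.55
eef_pos: [0.587, -0.1101, 0.0325]
tool_rot: [0.084, 0.996, 0.0, 0.0]
wrist_force: [4.4, -1.2, -5.4]
width: 0.0117
grasp_force: 70.1
```

```bash
python3 s.py
```

```text
t 5.55 bed dx,dy mm -12.6 5.0 z 32.5 F bed 4.6 -0.4 -5.4 M [-0.37 -0.88 -0.08] w 11.7 70.0893759727478
```

play_rows(deltas=[[[-0.005, 0.001, 0], [0, 0, 0], 0], [[-0.01, 0.0015, 0], [0, 0, 0], 0], [[-0.015, 0.002, 0], [0, 0, 0], 0], [[-0.02, 0.003, 0], [0, 0, 0], 0], [[-0.025, 0.0035, 0], [0, 0, 0], 0], [[-0.03, 0.0045, 0], [0, 0, 0], 0], [[-0.035, 0.005, 0], [0, 0, 0], 0], [[-0.04, 0.006, 0], [0, 0, 0], 0]])

```text
time_s: 6.35
eef_pos: [0.5789, -0.1092, 0.0326]
tool_rot: [0.084, 0.996, 0.0, 0.0]
wrist_force: [4.2, -0.9, -3.8]
width: 0.0118
grasp_force: 70.1
```

```bash
python3 s.py
```

```text
t 6.35 bed dx,dy mm -20.8 4.6 z 32.6 F bed 4.2 -0.2 -3.8 M [-0.08 -0.86  0.01] w 11.8 70.14325261116028
```

play_rows(deltas=[[[-0.002, -0.012, 0], [0, 0, 0], 0], [[-0.004, -0.024, 0], [0, 0, 0], 0], [[-0.006, -0.036, 0], [0, 0, 0], 0], [[-0.008, -0.047, 0], [0, 0, 0], 0], [[-0.008, -0.047, 0], [0, 0, 0], 0]])

```text
time_s: 6.85
eef_pos: [0.5767, -0.1179, 0.0324]
tool_rot: [0.084, 0.996, 0.001, -0.001]
wrist_force: [-0.9, 4.9, -0.4]
width: 0.0116
grasp_force: 70.8
```

```bash
python3 s.py
```

```text
t 6.85 bed dx,dy mm -21.5 -4.4 z 32.4 F bed -1.7 4.7 -0.4 M [1.26 0.   0.39] w 11.6 70.75997471809387
```

play_rows(deltas=[[[-0.005, 0.001, 0], [0, 0, 0], 0], [[-0.01, 0.0015, 0], [0, 0, 0], 0], [[-0.015, 0.0025, 0], [0, 0, 0], 0], [[-0.02, 0.0034, 0], [0, 0, 0], 0], [[-0.025, 0.0042, 0], [0, 0, 0], 0], [[-0.03, 0.005, 0], [0, 0, 0], 0]])

```text
time_s: 7.45
eef_pos: [0.5714, -0.118, 0.0326]
tool_rot: [0.085, 0.996, -0.0, 0.0]
wrist_force: [3.3, -0.3, -4.3]
width: 0.0114
grasp_force: 70.2
```

```bash
python3 s.py
```

```text
t 7.45 bed dx,dy mm -26.7 -5.4 z 32.6 F bed 3.3 0.3 -4.3 M [-0.   -0.88  0.1 ] w 11.4 70.21748542785645
```

play_rows(deltas=[[[-0.005, 0.002, 0], [0, 0, 0], 0], [[-0.01, 0.004, 0], [0, 0, 0], 0], [[-0.015, 0.005, 0], [0, 0, 0], 0], [[-0.02, 0.006, 0], [0, 0, 0], 0], [[-0.025, 0.007, 0], [0, 0, 0], 0]])

```text
time_s: 7.95
eef_pos: [0.5663, -0.1163, 0.0326]
tool_rot: [0.084, 0.996, -0.0, 0.0]
wrist_force: [3.4, -1.0, -4.9]
width: 0.0118
grasp_force: 70.3
```

```bash
python3 s.py
```

```text
t 7.95 bed dx,dy mm -32.0 -4.6 z 32.6 F bed 3.5 -0.4 -4.9 M [-0.29 -0.77 -0.05] w 11.8 70.26779294013977
```

play_rows(deltas=[[[-0.005, 0.001, 0], [0, 0, 0], 0], [[-0.01, 0.0017, 0], [0, 0, 0], 0], [[-0.015, 0.0025, 0], [0, 0, 0], 0], [[-0.02, 0.0034, 0], [0, 0, 0], 0]])

```text
time_s: 8.35
eef_pos: [0.5623, -0.1154, 0.0325]
tool_rot: [0.084, 0.996, 0.0, 0.0]
wrist_force: [3.7, -0.8, -2.7]
width: 0.0115
grasp_force: 70.3
```

```bash
python3 s.py
```

```text
t 8.35 bed dx,dy mm -36.1 -4.4 z 32.5 F bed 3.7 -0.1 -2.7 M [-0.16 -0.82  0.01] w 11.5 70.30686020851135
```

play_rows(deltas=[[[-0.005, 0.001, 0], [0, 0, 0], 0], [[-0.01, 0.0015, 0], [0, 0, 0], 0], [[-0.015, 0.002, 0], [0, 0, 0], 0], [[-0.02, 0.003, 0], [0, 0, 0], 0], [[-0.02, 0.003, 0], [0, 0, 0], 0]])

```text
time_s: 8.85
eef_pos: [0.5581, -0.1148, 0.0325]
tool_rot: [0.084, 0.996, 0.0, -0.0]
wrist_force: [2.4, -0.8, -2.4]
width: 0.0118
grasp_force: 70.4
```

```bash
python3 s.py
```

```text
t 8.85 bed dx,dy mm -40.3 -4.5 z 32.5 F bed 2.5 -0.3 -2.4 M [-0.06 -0.5  -0.  ] w 11.8 70.38622498512268
```

play_rows(deltas=[[[0.002, 0.012, 0], [0, 0, 0], 0], [[0.004, 0.024, 0], [0, 0, 0], 0], [[0.006, 0.036, 0], [0, 0, 0], 0], [[0.008, 0.046, 0], [0, 0, 0], 0], [[0.008, 0.046, 0], [0, 0, 0], 0]])

```text
time_s: 9.35
eef_pos: [0.5597, -0.1055, 0.0325]
tool_rot: [0.084, 0.996, -0.0, -0.0]
wrist_force: [-0.8, -4.2, 0.2]
width: 0.0115
grasp_force: 70.8
```

```bash
python3 s.py
```

```text
t 9.35 bed dx,dy mm -40.3 5.0 z 32.5 F bed -0.1 -4.2 0.2 M [-1.02  0.41 -0.4 ] w 11.5 70.77647924423218
```

play_rows(deltas=[[[-0.005, 0.001, 0], [0, 0, 0], 0], [[-0.01, 0.0015, 0], [0, 0, 0], 0], [[-0.015, 0.0025, 0], [0, 0, 0], 0], [[-0.02, 0.0034, 0], [0, 0, 0], 0], [[-0.025, 0.0042, 0], [0, 0, 0], 0]])

```text
time_s: 9.85
eef_pos: [0.5551, -0.1045, 0.0326]
tool_rot: [0.084, 0.996, 0.0, 0.0]
wrist_force: [2.5, -0.2, -3.6]
width: 0.0118
grasp_force: 70.4
```

```bash
python3 s.py
```

```text
t 9.85 bed dx,dy mm -45.0 5.2 z 32.6 F bed 2.5 0.3 -3.6 M [-0.17 -0.75 -0.03] w 11.8 70.36942720413208
```

play_rows(deltas=[[[-0.005, 0.001, 0], [0, 0, 0], 0], [[-0.01, 0.0013, 0], [0, 0, 0], 0], [[-0.015, 0.0018, 0], [0, 0, 0], 0], [[-0.02, 0.0025, 0], [0, 0, 0], 0], [[-0.025, 0.003, 0], [0, 0, 0], 0]])

```text
time_s: 10.35
eef_pos: [0.5499, -0.1042, 0.0326]
tool_rot: [0.084, 0.996, 0.0, 0.0]
wrist_force: [3.0, -0.3, -3.2]
width: 0.0119
grasp_force: 70.4
```

```bash
python3 s.py
```

```text
t 10.35 bed dx,dy mm -50.2 4.6 z 32.6 F bed 3.1 0.2 -3.2 M [-0.01 -0.67  0.06] w 11.9 70.41453123092651
```

play_rows(deltas=[[[-0.005, 0.001, 0], [0, 0, 0], 0], [[-0.01, 0.0015, 0], [0, 0, 0], 0], [[-0.015, 0.0025, 0], [0, 0, 0], 0], [[-0.02, 0.0034, 0], [0, 0, 0], 0], [[-0.02, 0.0034, 0], [0, 0, 0], 0]])

```text
time_s: 10.85
eef_pos: [0.5457, -0.1036, 0.0325]
tool_rot: [0.084, 0.996, 0.0, -0.0]
wrist_force: [1.0, -0.9, -1.4]
width: 0.0118
grasp_force: 70.5
```

```bash
python3 s.py
```

```text
t 10.85 bed dx,dy mm -54.5 4.5 z 32.5 F bed 1.2 -0.7 -1.4 M [-0.05 -0.41 -0.01] w 11.8 70.47021746635437
```

play_rows(deltas=[[[-0.005, 0.001, 0], [0, 0, 0], 0], [[-0.01, 0.0017, 0], [0, 0, 0], 0], [[-0.015, 0.0025, 0], [0, 0, 0], 0], [[-0.02, 0.0034, 0], [0, 0, 0], 0], [[-0.02, 0.0034, 0], [0, 0, 0], 0]])

```text
time_s: 11.35
eef_pos: [0.5417, -0.1028, 0.0325]
tool_rot: [0.084, 0.996, 0.0, -0.0]
wrist_force: [1.4, -0.9, -1.1]
width: 0.0113
grasp_force: 70.5
```

```bash
python3 s.py
```

```text
t 11.35 bed dx,dy mm -58.5 4.6 z 32.5 F bed 1.5 -0.7 -1.1 M [-0.08 -0.35 -0.02] w 11.3 70.50248622894287
```

play_rows(deltas=[[[-0.005, 0.001, 0], [0, 0, 0], 0], [[-0.01, 0.0017, 0], [0, 0, 0], 0], [[-0.015, 0.0025, 0], [0, 0, 0], 0], [[-0.015, 0.0025, 0], [0, 0, 0], 0]])

```text
time_s: 11.75
eef_pos: [0.5395, -0.1025, 0.0327]
tool_rot: [0.084, 0.996, 0.0, 0.001]
wrist_force: [5.5, -0.4, -3.8]
width: 0.012
grasp_force: 70.3
```

```bash
python3 s.py
```

```text
t 11.75 bed dx,dy mm -60.7 4.6 z 32.7 F bed 5.5 0.6 -3.8 M [-0.07 -1.14 -0.02] w 12.0 70.254145860672
```

That looks like the start of the fourth catch, on the left. I'll back off 2 mm, shift right and pull.

play_rows(deltas=[[[0.01, -0.0015, 0], [0, 0, 0], 0], [[0.008, -0.012, 0], [0, 0, 0], 0], [[0.006, -0.024, 0], [0, 0, 0], 0], [[0.004, -0.036, 0], [0, 0, 0], 0], [[0.002, -0.047, 0], [0, 0, 0], 0], [[0.002, -0.047, 0], [0, 0, 0], 0]])

```text
time_s: 12.35
eef_pos: [0.5394, -0.1121, 0.0325]
tool_rot: [0.085, 0.996, 0.0, 0.0]
wrist_force: [-0.7, 3.9, -1.1]
width: 0.0113
grasp_force: 70.7
```

```bash
python3 s.py
```

```text
t 12.35 bed dx,dy mm -59.2 -4.9 z 32.5 F bed -1.4 3.7 -1.1 M [ 0.78 -0.09  0.34] w 11.3 70.74755072593689
```

play_rows(deltas=[[[-0.005, 0.001, 0], [0, 0, 0], 0], [[-0.01, 0.0015, 0], [0, 0, 0], 0], [[-0.015, 0.0025, 0], [0, 0, 0], 0], [[-0.02, 0.0034, 0], [0, 0, 0], 0], [[-0.025, 0.0042, 0], [0, 0, 0], 0]])

```text
time_s: 12.85
eef_pos: [0.5343, -0.1112, 0.0326]
tool_rot: [0.085, 0.996, -0.0, 0.0]
wrist_force: [1.9, -1.1, -2.2]
width: 0.0115
grasp_force: 70.5
```

```bash
python3 s.py
```

```text
t 12.85 bed dx,dy mm -64.3 -5.0 z 32.6 F bed 2.1 -0.8 -2.2 M [-0.09 -0.39 -0.  ] w 11.5 70.52149772644043
```

play_rows(deltas=[[[-0.01, 0.0025, 0], [0, 0, 0], 0], [[-0.02, 0.004, 0], [0, 0, 0], 0], [[-0.03, 0.006, 0], [0, 0, 0], 0], [[-0.04, 0.0075, 0], [0, 0, 0], 0], [[-0.05, 0.009, 0], [0, 0, 0], 0], [[-0.05, 0.009, 0], [0, 0, 0], 0]])

```text
time_s: 13.45
eef_pos: [0.524, -0.1091, 0.0325]
tool_rot: [0.084, 0.996, 0.0, -0.0]
wrist_force: [0.5, -0.3, -0.5]
width: 0.012
grasp_force: 70.6
```

```bash
python3 s.py
```

```text
t 13.45 bed dx,dy mm -74.9 -4.6 z 32.5 F bed 0.5 -0.2 -0.5 M [ 0.02 -0.01 -0.08] w 12.0 70.629962682724
```

play_rows(deltas=[[[-0.015, 0.0025, 0], [0, 0, 0], 0], [[-0.03, 0.005, 0], [0, 0, 0], 0], [[-0.045, 0.0075, 0], [0, 0, 0], 0], [[-0.06, 0.01, 0], [0, 0, 0], 0], [[-0.06, 0.01, 0], [0, 0, 0], 0]])

```text
time_s: 13.95
eef_pos: [0.512, -0.1071, 0.0325]
tool_rot: [0.084, 0.996, 0.0, -0.0]
wrist_force: [-0.0, 0.3, -0.5]
width: 0.0113
grasp_force: 70.6
```

```bash
python3 s.py
```

```text
t 13.95 bed dx,dy mm -87.1 -4.6 z 32.5 F bed -0.1 0.2 -0.5 M [ 0.06  0.01 -0.03] w 11.3 70.63150405883789
```

The wedge is free. I'll pull it 25 mm clear and lift it.

play_rows(deltas=[[[-0.04, 0.007, 0], [0, 0, 0], 0], [[-0.08, 0.014, 0], [0, 0, 0], 0], [[-0.12, 0.02, 0.02], [0, 0, 0], 0], [[-0.12, 0.02, 0.12], [0, 0, 0], 0], [[-0.12, 0.02, 0.24], [0, 0, 0], 0], [[-0.12, 0.02, 0.36], [0, 0, 0], 0], [[-0.12, 0.02, 0.4], [0, 0, 0], 0], [[-0.12, 0.02, 0.4], [0, 0, 0], 0]])

```text
time_s: 14.75
eef_pos: [0.4889, -0.1035, 0.1137]
tool_rot: [0.084, 0.996, -0.0, 0.001]
wrist_force: [0.7, 0.4, -1.3]
width: 0.0117
grasp_force: 70.6
```

play_rows(deltas=[[[0, 0.15, 0], [0, 0, -0.06], 0], [[0, 0.3, 0], [0, 0, -0.12], 0], [[0, 0.45, 0], [0, 0, -0.18], 0], [[0, 0.6, 0], [0, 0, -0.24], 0], [[0, 0.75, 0], [0, 0, -0.3], 0], [[0, 0.85, 0], [0, 0, -0.36], 0], [[0, 0.85, 0], [0, 0, -0.42], 0], [[0, 0.85, 0], [0, 0, -0.48], 0], [[0, 0.85, 0], [0, 0, -0.54], 0], [[0, 0.85, 0], [0, 0, -0.6], 0], [[0, 0.85, 0], [0, 0, -0.66], 0], [[0, 0.85, 0], [0, 0, -0.66], 0]])

```text
time_s: 15.95
eef_pos: [0.4874, 0.0669, 0.1109]
tool_rot: [0.701, 0.713, -0.001, -0.001]
wrist_force: [-0.7, -0.3, -1.1]
width: 0.012
grasp_force: 70.6
```

```bash
python3 s.py
python3 - <<'E'
from h import *
st=ctrl.state(); im=optics.grab_frame("wrist"); cv2.imwrite("pics/w2.png",im[:,:,::-1]); c=cam("wrist",st)
print(st["eef_pos"],st["tool_rot"])
t,r=blob(im,(100,120,60),(130,255,255)); print(r); print(np.array([onz("wrist",p,.02,c) for p in cv2.boxPoints(r)]).round(3))
a=cv2.approxPolyDP(cv2.convexHull(t),8,True)[:,0]; print([(tuple(p),onz("wrist",p,.022,c).round(3)) for p in a.tolist()])
E
```

```text
t 15.95 bed dx,dy mm -140.6 162.8 z 110.9 F bed -0.6 -0.4 -1.1 M [ 0.02 -0.02  0.04] w 12.0 70.5964457988739
[0.48743665 0.06694309 0.11094857] [ 7.00819233e-01  7.13338203e-01 -5.96837929e-04 -8.09185975e-04]
((280.5, 95.0), (190.0, 139.0), 90.0)
[[0.431 0.235 0.02 ]
 [0.542 0.237 0.02 ]
 [0.548 0.079 0.02 ]
 [0.431 0.077 0.02 ]]
[((349, 0), array([0.541, 0.237, 0.022])), ((346, 189), array([0.544, 0.08 , 0.022])), ((215, 190), array([0.435, 0.077, 0.022])), ((212, 0), array([0.432, 0.234, 0.022]))]
```

View pics/w2.png

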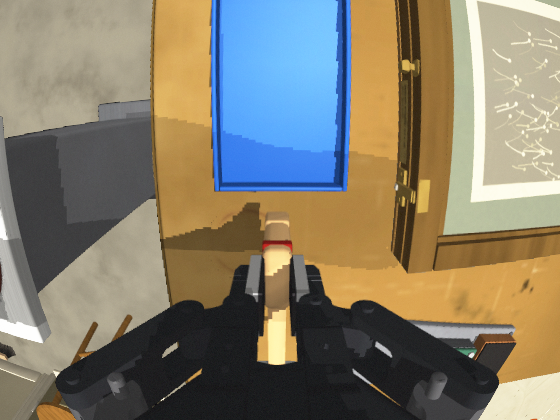

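The view shows the wedge held, grip at (278,250), already lined up with the tray. The tray's near edge is at y≈0.078, so its centre is about (0.4875,0.183). I'll move over it and lower.

play_rows(deltas=[[[0, 0.2, 0], [0, 0, 0], 0], [[0, 0.4, 0], [0, 0, 0], 0], [[-0.003, 0.6, 0], [0, 0, 0], 0], [[-0.004, 0.75, 0], [0, 0, 0], 0], [[-0.004, 0.805, 0], [0, 0, 0], 0], [[-0.004, 0.805, -0.1], [0, 0, 0], 0], [[-0.004, 0.805, -0.2], [0, 0, 0], 0], [[-0.004, 0.805, -0.3], [0, 0, 0], 0], [[-0.004, 0.805, -0.37], [0, 0, 0], 0], [[-0.004, 0.805, -0.405], [0, 0, 0], 0], [[-0.004, 0.805, -0.42], [0, 0, 0], 0], [[-0.004, 0.805, -0.42], [0, 0, 0], 0]])

```text
time_s: 17.2
eef_pos: [0.4877, 0.2277, 0.0287]
tool_rot: [0.7, 0.714, 0.0, 0.0]
wrist_force: [-0.4, -0.2, -1.0]
width: 0.0118
grasp_force: 70.6
```

play_rows(deltas=[[[0, 0, -0.005], [0, 0, 0], 0], [[0, 0, -0.01], [0, 0, 0], 0], [[0, 0, -0.015], [0, 0, 0], 0], [[0, 0, -0.015], [0, 0, 0], 0]])

```text
time_s: 17.6
eef_pos: [0.4876, 0.2279, 0.0256]
tool_rot: [0.7, 0.714, 0.0, 0.0]
wrist_force: [1.2, 0.7, -2.1]
width: 0.0117
grasp_force: 70.6
```

play_rows(deltas=[[[0, 0, -0.005], [0, 0, 0], 0], [[0, 0, -0.01], [0, 0, 0], 0], [[0, 0, -0.01], [0, 0, 0], 0]])

```text
time_s: 17.9
eef_pos: [0.4879, 0.2279, 0.0243]
tool_rot: [0.7, 0.714, 0.0, 0.0]
wrist_force: [-0.8, 0.1, 5.2]
width: 0.0119
grasp_force: 71.3
```

Contact shows as +5 N in z, so the wedge is down. I'll open part way, wait, and rise.

play_rows(deltas=[[[0, 0, 0], [0, 0, 0], 0.2], [[0, 0, 0], [0, 0, 0], 0.35], [[0, 0, 0], [0, 0, 0], 0.35], [[0, 0, 0], [0, 0, 0], 0.35], [[0, 0, 0.05], [0, 0, 0], 0.35], [[0, 0, 0.15], [0, 0, 0], 0.35], [[0, 0, 0.35], [0, 0, 0], 0.35], [[0, 0, 0.6], [0, 0, 0], 0.35], [[0, 0, 0.7], [0, 0, 0], 0.35], [[0, 0, 0.7], [0, 0, 0], 0.35], [[0, 0, 0.7], [0, 0, 0], 0.35]])

```text
time_s: 19.0
eef_pos: [0.4878, 0.2279, 0.1639]
tool_rot: [0.7, 0.714, 0.0, 0.0]
wrist_force: [-0.1, 0.2, -0.8]
width: 0.0297
grasp_force: 0.0
```

Run:
```python
from h import *
im=optics.grab_frame("wrist"); cv2.imwrite("pics/w3.png",im[:,:,::-1])
```

```text
(no output)
```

View pics/w3.png

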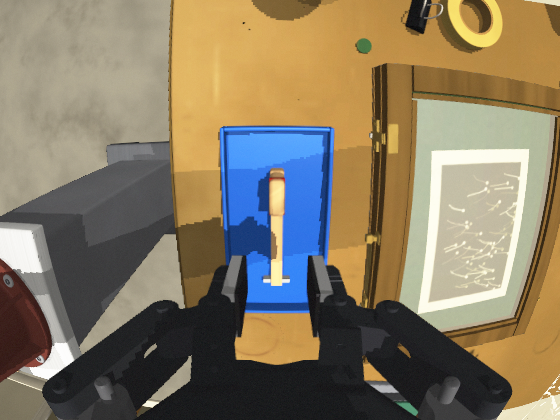

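The wedge lies upright in the tray, grip at (277,190) and nose at (277,281), well inside the walls, with the gripper clear above.

```bash
python3 -c "
from rig import ctrl
print(ctrl.sign_off())"
```

```text
the job is handed in; nothing more can be done
None
```

I worked the wooden wedge out of the bridge with side shifts left and right (highest wrist force read about 37 N, at the first catch), laid it in the blue tray, let go once it was down and handed the job in at about 19 s; the sign-off returned no verdict.

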